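# Unlock and switch on the analysers' bench power unit

## Robot

A 6-joint arm with a two-finger parallel gripper is mounted at the origin on the work surface. World frame = base frame: x ahead of the robot, y to its left, z up, the work surface at z = 0. Lengths are in m, angles in rad, forces in N, time in s.
With the tool pointing down it reaches from about 0.325 to 0.9 m from the base axis. Payload 6.1 kg.
Tool frame: the origin (TCP) lies on the centre line of the jaws, within the pads' length; the fingertips stand 25 mm ahead of it and the grasp point (between the pads) lies 6 mm ahead of it; y points along the fingers, z is the direction in which the jaws open and shut, and the axes are right-handed (so a half turn about y gives the same grasp; the last joint's range is limited). The gripper opens to 87 mm and grips with 3 to 60 N. Pads are 19 mm wide; open, the fingers measure 117 mm over their backs; the gripper's body (75 mm by 190 mm) begins 51 mm behind the grasp point.
Start: joints at [-1.407, 0.22, 1.526, -0, 1.395, -0.126], TCP at [0.179, -0.599, 0.248] pointing down, gripper open.
Joint ranges: [-2.98, 2.98], [-0.91, 2.08], [0.09, 2.57], [-1.24, 4.39], [0.2, 2.65], [-2.68, 2.68]. Speed limits (rad/s): [2.57, 2.57, 3.01, 3.14, 3.14, 3.14].

## Interface

Orientations are given as a unit quaternion [w, x, y, z].
In Python, from cell import arm gives the robot as it stands.
- The arm moves only by the tool servo_tool, never from a script. Its arguments are lists of equal length, an entry for each row: "delta_pos": the shift along the tool's x, y, z in cm, a list of three; "twist": the turn, a rotation vector about the tool's x, y, z in degrees, a list of three; "claw": the closure, from -1 (fully open) to 1 (shut). A call has 1 to 12 rows; each row is the pose to reach, as a shift and turn from the pose commanded when the call began, along the tool's axes at that moment; what a row does not reach only later rows make up. A row lasts 1/12 s, in which the tool goes at most 41.7 mm and 7.16 degrees, less where a joint would pass 70% of its speed; a pose out of reach is approached as far as the arm can. A call with a gripper value outside its range is refused whole. The fingers move at their own pace and stop on an object; the grip force is fixed at half the most. Time passes only in rows, so rows that repeat a pose let the fingers close. It gives the time, the measured TCP pose, the force and the opening at its end, in the units of the state.
- arm.sense(): the state, without advancing time (a new reading comes with each control period).
- arm.read_camera(name): name is "side" or "top"; returns a dict with "color" (420x560x3 uint8, red, green, blue), "vfov" (degrees; the focal length in pixels is half the picture's height over the tangent of half this angle, whatever the lens; pixels are square), "cx", "cy" (the principal point, pixels), "D" ([k1, k2, p1, p2, k3] as OpenCV has them; the pictures are not rectified), "R" (3x3) and "t" (3): a world point X has camera coordinates R X + t. Camera axes: x right, y down, z forward; pixel columns grow to the right and rows downward; lengths in m; the calibration is good to about 2 mm. A picture is of the moment at which its call begins. There is no depth.
- arm.finish_job(): hands the job in, once; it reports no verdict.
The state is a dict: "t": time; "joint_pos": joint angles; "qvel": joint speeds; "tau": joint torques, N m; "tool_pos": TCP position; "tcp_rot": TCP orientation; "force": force on the tool from outside, world axes, zero at the start; "moment": the same for the moment, N m; "grip_width": opening from 0.0 (shut) to 1.0 (fully open).
Only numpy, scipy, OpenCV 4.12 (cv2) and the standard library are available. Lean on these libraries where they do the work, as an engineer would, in place of code of your own. Each camera call takes 0.05 s, during which the arm holds its last target. There are 200 camera calls.

## Task

Switch on the bench power unit that feeds the analysers: take the tall locking toggle with the black grip, pull it straight out of its notch against the spring while it still leans to the off side, swing it over its lock to the opposite (on) side, and let go so that it drops fully into the on notch. Do not flip the short plain toggle beside it.

Things in the scene. Friction and masses are not known exactly. Their poses are not given: they have to be found in the camera images.
- lock_grip (a point): Centre of the locking toggle's round black grip (18 mm diameter, 28 mm long) on a 10 mm steel stem. z: along the bat, outward, the pull direction; y: the level hinge axis; x: the way the grip swings from off to on. The hinge lies 75 mm plus the pull away towards -z, 80 mm above the bench. Steel cheeks and a cross pin fill the first 35 mm of the bat from the hinge; beyond that only stem and grip.
- lock_swing (a joint): Swing of the locking toggle about its hinge, rad: 0 = off stop (it starts within 0.1 of it), bat leaning 0.5 rad from upright towards the robot's side; 1.0 = on stop, leaning 0.5 rad to the far side. Unpulled it has about 0.14 rad of play in either notch and cannot be forced over. It swings easily, with little friction.
- lock_pull (a joint): How far the bat is pulled out along its own axis, m: 0 = home in a notch, 0.016 = end of travel. A spring draws it in (7.5 N at 0, 10.5 N at 0.012). Pulled out 0.009 or more, its cross pin clears the lock and it can swing; let go beyond swing 0.87 it snaps home into the on notch.
- toggle_tip (a point): Tip of the short plain toggle, a bystander: 6 mm steel bat, tip 31 mm above the same white power unit (170 x 290 mm, 70 mm high, fixed). On the unit's top three black plates, 62 x 52 mm, stand in a row along the locking toggle's y, 88 mm apart, in any order: locking toggle, plain toggle, domed lamp. The plain one flips freely; its tip must stay within 6 mm of its start.

How it is judged:
By the outcome, as a careful person would: the job done as asked, in the order asked, and still so for the second after the job is handed in, with the robot touching nothing.
It also fails if it takes over 29 s, if anything falls off the work surface, if the arm or the gripper's body presses on something with over 40 N, if the wrist force passes 120 N, or if a joint passes its speed limit or range.

## Working session

There is one attempt and no reset: what is moved stays moved. The work goes in short steps, Python scripts to look and compute and a tool call to move; the robot and the scene stay as the last step left them, time stands still between calls to the robot, and variables do not carry over. Pictures are saved under pics/ and viewed, about 8 in all and at most 12, crops included, and the job is handed in when it is done.

Besides the shell and the picture viewer there is one more tool, called in YAML: its name, and indented under it one key for each argument. servo_tool: Moves the arm, as the interface text tells. Its arguments: {"type":"object","properties":{"delta_pos":{"type":"array","items":{"type":"array","items":{"type":"number"}}},"twist":{"type":"array","items":{"type":"array","items":{"type":"number"}}},"claw":{"type":"array","items":{"type":"number"}}},"required":["delta_pos","twist","claw"]}

```bash
ls; mkdir -p pics; python3 - <<'E'
from cell import arm
import cv2,pickle
print(arm.sense())
o={}
for n in("side","top"):
    c=arm.read_camera(n);o[n]=c
    cv2.imwrite(f"pics/{n}0.png",c["color"][:,:,::-1])
    print(n,c["vfov"],c["cx"],c["cy"],c["D"],c["R"],c["t"])
pickle.dump(o,open("c0.pkl","wb"))
E
```

```text
pics
{'t': 0.0, 'joint_pos': array([-1.40711704e+00,  2.21235929e-01,  1.52762492e+00, -3.10412709e-06,
        1.39468154e+00, -1.26106103e-01]), 'qvel': array([-0.00127969,  0.00110174,  0.00073453, -0.00074758,  0.00018797,
        0.00041395]), 'tau': array([ 3.78016521e-04, -4.94613504e+01, -3.87375855e+01,  6.99550286e-02,
        5.72617049e-02, -1.25980400e-04]), 'tool_pos': array([ 0.17848898, -0.59837186,  0.24642382]), 'tcp_rot': array([ 0.10208261, -0.10211067,  0.70038613, -0.69900774]), 'force': array([-0.10025941,  0.16272595,  0.52034249]), 'moment': array([-0.06492112,  0.00022159, -0.01656203]), 'grip_width': 1.00056060012783}
side 57.64409365921567 278.0356368964024 208.90076886648504 [-0.03250671  0.          0.          0.          0.        ] [[ 0.919011   -0.39392629  0.01551942]
 [-0.19091431 -0.47914589 -0.85672104]
 [ 0.34492101  0.78437319 -0.51554651]] [-0.54190902  0.24043146  0.50662505]
top 47.513786597355704 283.43847622927075 213.4588129949446 [-0.09522528  0.          0.          0.          0.        ] [[-0.00398445 -0.99999009 -0.00198554]
 [-0.9928061   0.00419341 -0.11965979]
 [ 0.11966693  0.00149448 -0.99281297]] [0.02345311 0.60634427 0.72008456]
```

View pics/side0.png

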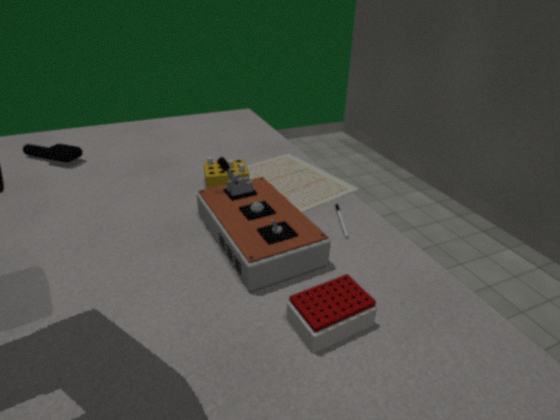

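View pics/top0.png

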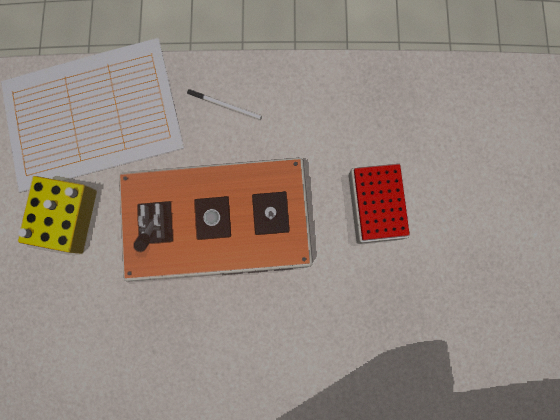

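The side view shows the unit with the locking toggle at the far end (grip about (225,164)), the lamp at (257,208) and the plain toggle at (277,230). In the top view the grip is about (145,240), with plate centres at (155,222), (212,217) and (271,213).

```bash
cat > h.py <<'E'
import numpy as np,cv2
def K(c):
    f=210/np.tan(np.radians(c["vfov"])/2)
    return np.array([[f,0,c["cx"]],[0,f,c["cy"]],[0,0,1.]])
def proj(c,X):
    return cv2.projectPoints(np.atleast_2d(X).astype(float),cv2.Rodrigues(c["R"])[0],c["t"],K(c),c["D"])[0][:,0]
def ray(c,uv):
    p=cv2.undistortPoints(np.array([[uv]],float),K(c),c["D"])[0,0]
    d=c["R"].T@np.r_[p,1]; return -c["R"].T@c["t"],d/np.linalg.norm(d)
def onz(c,uv,z):
    o,d=ray(c,uv); return o+d*(z-o[2])/d[2]
def tri(a,ua,b,ub):
    P=[np.eye(3)-np.outer(d,d) for o,d in(ray(a,ua),ray(b,ub))]
    O=[ray(a,ua)[0],ray(b,ub)[0]]
    X=np.linalg.solve(P[0]+P[1],P[0]@O[0]+P[1]@O[1])
    return X,[np.linalg.norm(p@(X-o)) for p,o in zip(P,O)]
def crop(c,x,y,w,h,s):
    return cv2.resize(c["color"][y:y+h,x:x+w,::-1],None,fx=s,fy=s,interpolation=cv2.INTER_CUBIC)
E
python3 - <<'E'
from h import *;import pickle
o=pickle.load(open("c0.pkl","rb"))
a=crop(o["top"],120,190,70,75,8)[:, :400]
a=crop(o["top"],125,195,50,60,8);b=crop(o["side"],210,150,50,60,8)
cv2.imwrite("pics/crop1.png",np.hstack([a,b]))
t=o["top"]
for uv in((155,222),(212,217),(271,213)):print(onz(t,uv,.07))
for uv in((121,172),(301,159),(309,263),(125,279)):print(onz(t,uv,.07))
E
```

```text
[0.59011319 0.2165781  0.07      ]
[0.59743583 0.12931624 0.07      ]
[0.6031691  0.03975704 0.07      ]
[0.66821018 0.27255532 0.07      ]
[ 0.68663435 -0.00643013  0.07      ]
[ 0.52748759 -0.01707425  0.07      ]
[0.50372895 0.2605232  0.07      ]
```

View pics/crop1.png

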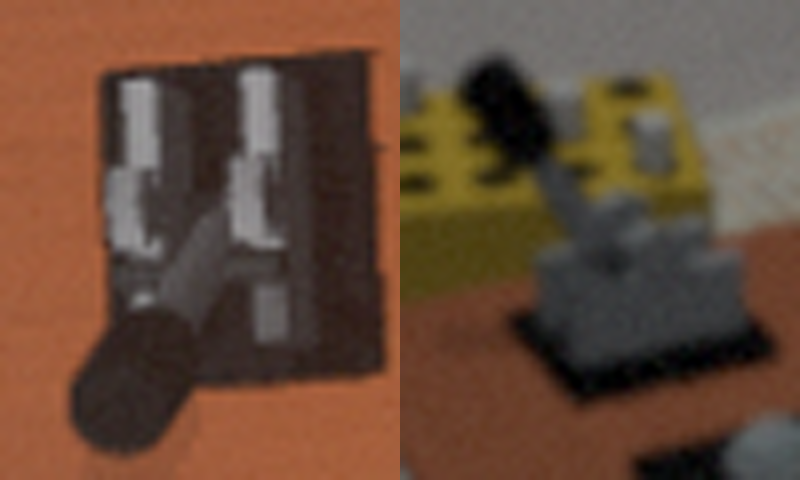

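```bash
python3 - <<'E'
from h import *;import pickle
from scipy.spatial.transform import Rotation as R
o=pickle.load(open("c0.pkl","rb"));t,s=o["top"],o["side"]
g,e=tri(t,(141.5,241),s,(222.7,163));print("tri",g,e)
ex=np.array([np.cos(.075),np.sin(.075),0]);ez=np.array([0,0,1])
# plate centre from crop corners
c=np.array([[102,72],[370,50],[385,375],[112,385]])/8+[124.5,194.5]
P=np.array([onz(t,q,.074) for q in c]);print(P,P.mean(0))
h=P.mean(0)*[1,1,0]+[0,0,.08]
for w in(0,.05,.1):
  b=np.sin(w-.5)*ex+np.cos(w-.5)*ez;q=h+.075*b
  print(w,q,proj(t,q),proj(s,q),proj(t,h+.089*b),proj(s,h+.089*b))
from cell import arm
S=arm.sense();q=S["tcp_rot"];print(R.from_quat(q,scalar_first=True).as_matrix(),S["tool_pos"])
E
```

```text
tri [0.55515637 0.21317609 0.14859283] [np.float64(0.0010969603653703274), np.float64(0.0010969603653704306)]
[[0.61814631 0.24379004 0.074     ]
 [0.62209025 0.19213748 0.074     ]
 [0.56030165 0.18781927 0.074     ]
 [0.55846694 0.23996734 0.074     ]] [0.58975129 0.21592854 0.074     ]
0 [0.55389545 0.21323429 0.14581869] [[141.80259285 242.83489353]] [[222.71477315 164.29435708]] [[139.31758248 247.31645392]] [[219.27209382 159.38955467]]
0.05 [0.55722058 0.21348415 0.14753353] [[141.31724552 240.30734661]] [[224.18562562 163.24685048]] [[138.72218088 244.2664841 ]] [[221.03951941 158.13584854]]
0.1 [0.56062701 0.21374011 0.14907957] [[140.86500235 237.7179909 ]] [[225.6963049  162.26838328]] [[138.16740952 241.13779069]] [[222.8548487  156.96622634]]
[[-9.58303163e-01 -2.71394924e-04  2.85753346e-01]
 [-2.85753372e-01  1.75778265e-03 -9.58301581e-01]
 [-2.42214088e-04 -9.99998418e-01 -1.76204069e-03]] [ 0.17850805 -0.59842744  0.24651771]
```

```bash
cat >> h.py <<'E'
from scipy.spatial.transform import Rotation as Ro
PSI=.075
ex=np.array([np.cos(PSI),np.sin(PSI),0]);ez=np.array([0,0,1.]);ey=np.cross(ez,ex)
H=np.array([.5898,.2159,.08])
def target(w,r,tilt=None):
    """TCP pose with grasp point at distance r from hinge on the bat at swing w; fingers along -bat, jaws along -ey"""
    b=lambda a:np.sin(a-.5)*ex+np.cos(a-.5)*ez
    y=-b(w if tilt is None else tilt);z=-ey
    return H+r*b(w)-.006*y, np.c_[np.cross(y,z),y,z]
def rel(p0,R0,p,Rt):
    return np.round(R0.T@(p-p0)*100,2),np.round(np.degrees(Ro.from_matrix(R0.T@Rt).as_rotvec()),1)
def cur(s): return s["tool_pos"],Ro.from_quat(s["tcp_rot"],scalar_first=True).as_matrix()
E
python3 - <<'E'
from h import *
from cell import arm
p0,R0=cur(arm.sense())
p,Rt=target(.03,.155);print(p,Rt);print(*rel(p0,R0,p,Rt))
E
```

```text
[0.51709028 0.21043652 0.22354249] [[-0.88906193  0.45161314  0.07492971]
 [-0.06680495  0.03393464 -0.99718882]
 [-0.45288629 -0.89156829 -0.        ]]
[-55.56   2.43 -67.83] [ 3.  12.1 26.8]
```

servo_tool:
  delta_pos:
    - [-55.6,1,-67.8]
    - [-55.6,1,-67.8]
    - [-55.6,1,-67.8]
    - [-55.6,1,-67.8]
    - [-55.6,1,-67.8]
    - [-55.6,1,-67.8]
    - [-55.6,1,-67.8]
    - [-55.6,1,-67.8]
    - [-55.6,1,-67.8]
    - [-55.6,1,-67.8]
    - [-55.6,1,-67.8]
    - [-55.6,1,-67.8]
  twist:
    - [3,12,27]
    - [3,12,27]
    - [3,12,27]
    - [3,12,27]
    - [3,12,27]
    - [3,12,27]
    - [3,12,27]
    - [3,12,27]
    - [3,12,27]
    - [3,12,27]
    - [3,12,27]
    - [3,12,27]
  claw: [-1,-1,-1,-1,-1,-1,-1,-1,-1,-1,-1,-1]

```text
t: 1.1
tool_pos: [0.3719, -0.1363, 0.2416]
tcp_rot: [0.192, 0.14, 0.692, -0.681]
force: [1.7, -0.4, -0.9]
grip_width: 0.999
```

```bash
cat > st.py <<'E'
from h import *
from cell import arm
import sys
s=arm.sense();p0,R0=cur(s)
print(s["t"],p0,"j",s["joint_pos"].round(3),"F",s["force"].round(2),"w",s["grip_width"])
a=[float(v) for v in sys.argv[1:]]
p,Rt=target(*a);print(p,*rel(p0,R0,p,Rt))
E
python3 st.py .03 .155
```

```text
1.1 [ 0.37189943 -0.13633097  0.24163149] j [-0.868 -0.765  2.393  0.399  1.244  0.551] F [ 1.66 -0.36 -0.94] w 0.9992671459669198
[0.51709028 0.21043652 0.22354249] [-14.37   9.33 -33.51] [-0.1  0.  -0.2]
```

servo_tool:
  delta_pos:
    - [-14.4,9.3,-33.5]
    - [-14.4,9.3,-33.5]
    - [-14.4,9.3,-33.5]
    - [-14.4,9.3,-33.5]
    - [-14.4,9.3,-33.5]
    - [-14.4,9.3,-33.5]
    - [-14.4,9.3,-33.5]
    - [-14.4,9.3,-33.5]
    - [-14.4,9.3,-33.5]
    - [-14.4,9.3,-33.5]
    - [-14.4,9.3,-33.5]
    - [-14.4,9.3,-33.5]
  twist:
    - [0,0,0]
    - [0,0,0]
    - [0,0,0]
    - [0,0,0]
    - [0,0,0]
    - [0,0,0]
    - [0,0,0]
    - [0,0,0]
    - [0,0,0]
    - [0,0,0]
    - [0,0,0]
    - [0,0,0]
  claw: [-1,-1,-1,-1,-1,-1,-1,-1,-1,-1,-1,-1]

```text
t: 2.1
tool_pos: [0.5158, 0.2091, 0.223]
tcp_rot: [0.192, 0.138, 0.693, -0.682]
force: [-0.2, -0.4, 0.2]
grip_width: 0.996
```

```bash
python3 st.py .03 .155; python3 - <<'E'
from h import *
from cell import arm
t=arm.read_camera("top");s=arm.read_camera("side")
cv2.imwrite("pics/pre.png",np.hstack([crop(t,90,180,100,120,4),crop(s,170,80,100,120,4)]))
E
```

```text
2.1 [0.51577265 0.20906003 0.2229985 ] j [ 0.303 -0.236  2.093 -0.141  0.829  1.867] F [-0.18 -0.42  0.24] w 0.9962047070506899
[0.51709028 0.21043652 0.22354249] [-0.15  0.02 -0.13] [-0.1  0.2 -0. ]
```

View pics/pre.png

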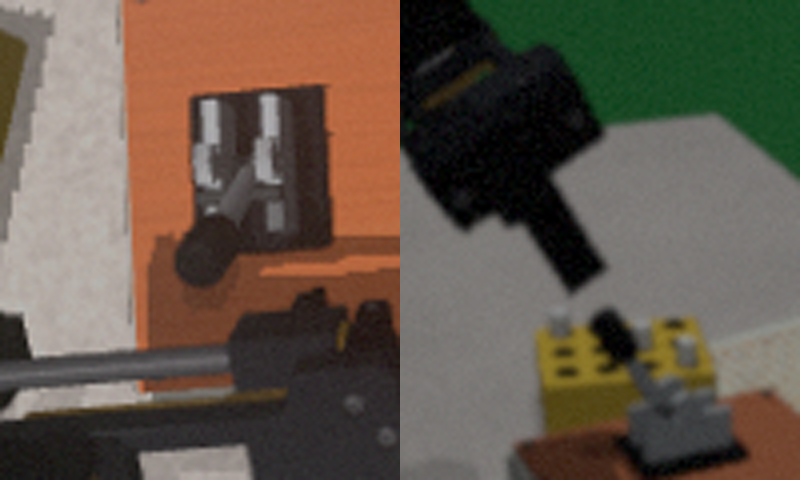

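The side view shows the fingers (tip about (585,275)) in line with the bat, just beyond the grip at (613,335). In the top view the jaws straddle the grip at (207,258). I'll advance along the bat and close.

servo_tool:
  delta_pos:
    - [-0.1,1.5,-0.1]
    - [-0.1,3,-0.1]
    - [-0.1,4.5,-0.1]
    - [-0.1,6,-0.1]
    - [-0.1,7.2,-0.1]
    - [-0.1,8,-0.1]
    - [-0.1,8,-0.1]
    - [-0.1,8,-0.1]
  twist:
    - [0,0,0]
    - [0,0,0]
    - [0,0,0]
    - [0,0,0]
    - [0,0,0]
    - [0,0,0]
    - [0,0,0]
    - [0,0,0]
  claw: [-1,-1,-1,-1,-1,-1,-1,-1]

```text
t: 2.87
tool_pos: [0.5538, 0.2116, 0.1536]
tcp_rot: [0.191, 0.14, 0.692, -0.681]
force: [0.9, -0.1, 0.0]
grip_width: 1.003
```

```bash
python3 st.py .03 .075; python3 - <<'E'
from h import *
from cell import arm
t=arm.read_camera("top");s=arm.read_camera("side")
cv2.imwrite("pics/at.png",np.hstack([crop(t,90,180,100,120,4),crop(s,170,100,100,120,4)]))
E
```

```text
2.8667 [0.55376719 0.21155904 0.15361557] j [ 0.284 -0.05   2.072 -0.158  0.662  1.882] F [ 0.89 -0.12  0.03] w 1.0031076518874733
[0.55321934 0.21315129 0.15221703] [ 0.1   0.1  -0.16] [-0.1  0.  -0.2]
```

View pics/at.png

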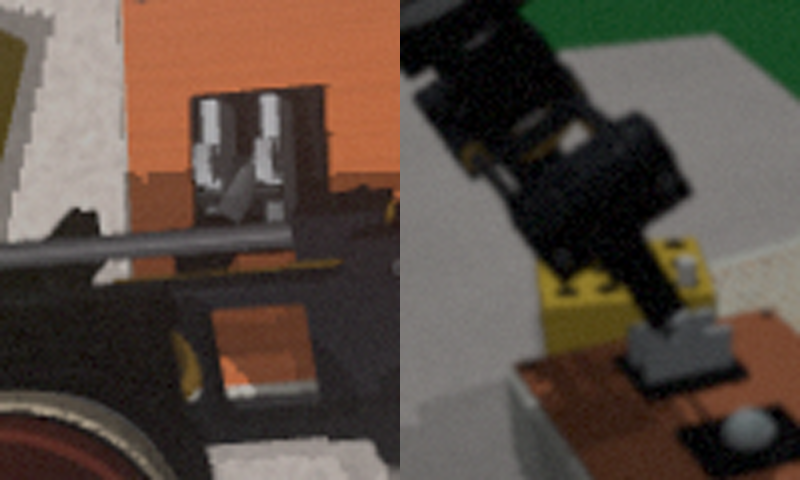

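The fingers now straddle the grip, with tips near (675,320) just above the cheeks in the side view. Closing now.

servo_tool:
  delta_pos:
    - [0,0.1,-0.1]
    - [0,0.1,-0.1]
    - [0,0.1,-0.1]
    - [0,0.1,-0.1]
    - [0,0.1,-0.1]
    - [0,0.1,-0.1]
    - [0,0.1,-0.1]
    - [0,0.1,-0.1]
    - [0,0.1,-0.1]
    - [0,0.1,-0.1]
  twist:
    - [0,0,0]
    - [0,0,0]
    - [0,0,0]
    - [0,0,0]
    - [0,0,0]
    - [0,0,0]
    - [0,0,0]
    - [0,0,0]
    - [0,0,0]
    - [0,0,0]
  claw: [1,1,1,1,1,1,1,1,1,1]

```text
t: 3.8
tool_pos: [0.5541, 0.2138, 0.1524]
tcp_rot: [0.192, 0.139, 0.693, -0.681]
force: [0.7, -1.2, 0.4]
grip_width: 0.323
```

```bash
python3 st.py .03 .075
```

```text
3.8 [0.55413885 0.21379853 0.15240047] j [ 0.288 -0.045  2.07  -0.16   0.66   1.886] F [ 0.71 -1.15  0.35] w 0.3233730413251987
[0.55321934 0.21315129 0.15221703] [ 0.09 -0.03  0.06] [-0.1  0.1 -0.2]
```

servo_tool:
  delta_pos:
    - [0,0,0]
    - [0,0,0]
    - [0,0,0]
    - [0,0,0]
  twist:
    - [0,0,0]
    - [0,0,0]
    - [0,0,0]
    - [0,0,0]
  claw: [1,1,1,1]

```text
t: 4.13
tool_pos: [0.5542, 0.2135, 0.1525]
tcp_rot: [0.192, 0.139, 0.692, -0.681]
force: [-0.4, -1.9, 1.3]
grip_width: 0.197
```

Opening reads 17 mm, so the grip is held. Now pulling along the bat.

servo_tool:
  delta_pos:
    - [0,-0.3,0]
    - [0,-0.6,0]
    - [0,-0.9,0]
    - [0,-1.2,0]
    - [0,-1.4,0]
    - [0,-1.4,0]
    - [0,-1.4,0]
  twist:
    - [0,0,0]
    - [0,0,0]
    - [0,0,0]
    - [0,0,0]
    - [0,0,0]
    - [0,0,0]
    - [0,0,0]
  claw: [1,1,1,1,1,1,1]

```text
t: 4.72
tool_pos: [0.547, 0.213, 0.1637]
tcp_rot: [0.191, 0.139, 0.693, -0.682]
force: [5.8, -1.1, -9.1]
grip_width: 0.192
```

```bash
python3 st.py .03 .089;  python3 - <<'E'
from h import *
from cell import arm
S=arm.sense();p0,R0=cur(S);print("F tool",R0.T@S["force"])
s=arm.read_camera("side")
cv2.imwrite("pics/pull.png",crop(s,200,140,70,60,8))
for w in (.03,.2,.4,.6,.8,.97,1.0):
    print(w,*rel(p0,R0,*target(w,.089)))
E
```

```text
4.7167 [0.5470074  0.21296888 0.16365404] j [ 0.291 -0.079  2.077 -0.156  0.688  1.883] F [ 5.75 -1.06 -9.07] w 0.19216774158880776
[0.54689675 0.21267621 0.16469899] [-0.04 -0.1   0.03] [-0.1  0.1 -0.1]
F tool [-0.92003902 10.64759657  1.47458463]
0.03 [-0.04 -0.1   0.03] [-0.1  0.1 -0.1]
0.2 [-1.64  0.04  0.03] [-0.1  0.1 -9.8]
0.4 [-3.47  0.55  0.03] [ -0.1   0.1 -21.3]
0.6 [-5.16  1.41  0.03] [ -0.1   0.1 -32.7]
0.8 [-6.65  2.59  0.04] [ -0.1   0.1 -44.2]
0.97 [-7.7   3.81  0.03] [ -0.1   0.  -53.9]
1.0 [-7.87  4.04  0.03] [ -0.1   0.  -55.7]
```

View pics/pull.png

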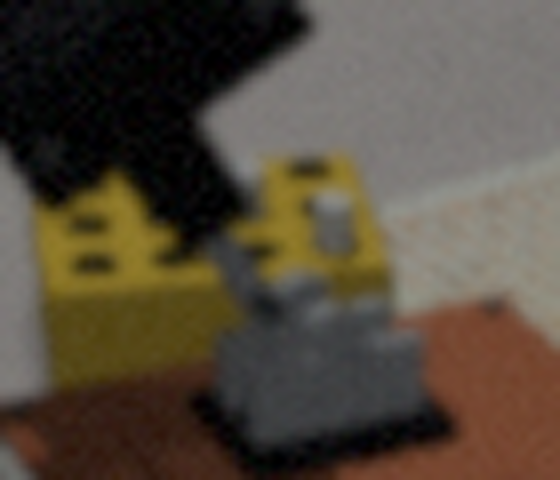

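The stem is now visibly extended below the fingers (about (235,270)). The axial force is 10.6 N, matching about 12 mm of pull with no slip. Swinging to halfway.

servo_tool:
  delta_pos:
    - [-0.48,-0.03,0]
    - [-0.95,0,0]
    - [-1.42,0.06,0]
    - [-1.89,0.14,0]
    - [-2.35,0.25,0]
    - [-2.81,0.37,0]
    - [-3.26,0.53,0]
    - [-3.7,0.7,0]
    - [-4.13,0.9,0]
    - [-4.56,1.11,0]
    - [-4.56,1.11,0]
  twist:
    - [0,0,-2.9]
    - [0,0,-5.7]
    - [0,0,-8.6]
    - [0,0,-11.5]
    - [0,0,-14.3]
    - [0,0,-17.2]
    - [0,0,-20.1]
    - [0,0,-22.9]
    - [0,0,-25.8]
    - [0,0,-28.6]
    - [0,0,-28.6]
  claw: [1,1,1,1,1,1,1,1,1,1,1]

```text
t: 5.68
tool_pos: [0.5933, 0.2164, 0.1729]
tcp_rot: [-0.015, 0.038, -0.705, 0.708]
force: [0.1, -0.5, -9.9]
grip_width: 0.193
```

```bash
python3 st.py .53 .089;  python3 - <<'E'
from h import *
from cell import arm
S=arm.sense();p0,R0=cur(S);print("F tool",R0.T@S["force"])
E
```

```text
5.6833 [0.59330694 0.21644416 0.17292901] j [0.224 0.318 1.552 0.003 1.303 1.719] F [ 0.07 -0.53 -9.93] w 0.19331519351282636
[0.59264156 0.21611352 0.17495725] [ 0.08 -0.2   0.03] [-0.1  0.   0.1]
F tool [-0.34496339  9.92435284  0.51160756]
```

Midway: lateral force is small and the pull is about 10–11 mm. I'll add 2 mm of pull and go on to the on side.

servo_tool:
  delta_pos:
    - [0,-0.2,0]
    - [-0.48,-0.19,0]
    - [-0.95,-0.15,0]
    - [-1.42,-0.09,0]
    - [-1.89,-0.01,0]
    - [-2.35,0.1,0]
    - [-2.81,0.22,0]
    - [-3.26,0.38,0]
    - [-3.7,0.55,0]
    - [-4.13,0.75,0]
    - [-4.2,0.79,0]
    - [-4.2,0.79,0]
  twist:
    - [0,0,0]
    - [0,0,-2.9]
    - [0,0,-5.7]
    - [0,0,-8.6]
    - [0,0,-11.5]
    - [0,0,-14.3]
    - [0,0,-17.2]
    - [0,0,-20.1]
    - [0,0,-22.9]
    - [0,0,-25.8]
    - [0,0,-26.4]
    - [0,0,-26.4]
  claw: [1,1,1,1,1,1,1,1,1,1,1,1]

```text
t: 6.68
tool_pos: [0.634, 0.2199, 0.1643]
tcp_rot: [0.145, 0.197, -0.678, 0.693]
force: [-3.7, -2.0, -11.0]
grip_width: 0.198
```

```bash
python3 st.py .99 .089;  python3 - <<'E'
from h import *
from cell import arm
S=arm.sense();p0,R0=cur(S);print("F tool",R0.T@S["force"])
print("to home",*rel(p0,R0,*target(.97,.075)))
s=arm.read_camera("side")
cv2.imwrite("pics/on.png",crop(s,190,110,100,100,6))
E
```

```text
6.6833 [0.63399497 0.21985554 0.16426795] j [0.192 0.771 1.003 0.054 1.854 1.689] F [ -3.68  -2.05 -10.96] w 0.19801320716145449
[0.63438377 0.21925007 0.16382162] [-0.05  0.02  0.06] [-0.2 -0.  -0. ]
F tool [-1.77807948 11.48170585  1.73272278]
to home [0.11 1.43 0.06] [-0.2 -0.   1.1]
```

View pics/on.png

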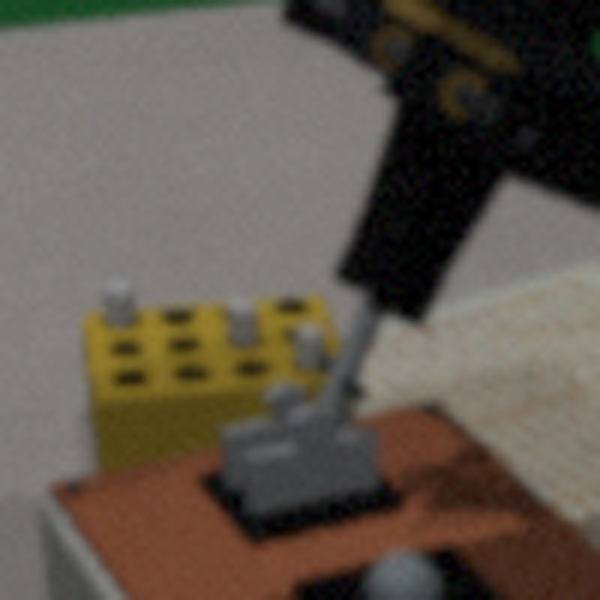

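The bat leans to the far side in line with the fingers (stem about (355,350)), at swing about 0.98 with 11.5 N axial force. Letting go.

servo_tool:
  delta_pos:
    - [0,0,0]
    - [0,0,0]
    - [0,0,0]
    - [0,0,0]
    - [0,0,0]
    - [0,0,0]
    - [0,0,0]
    - [0,0,0]
  twist:
    - [0,0,0]
    - [0,0,0]
    - [0,0,0]
    - [0,0,0]
    - [0,0,0]
    - [0,0,0]
    - [0,0,0]
    - [0,0,0]
  claw: [-1,-1,-1,-1,-1,-1,-1,-1]

```text
t: 7.4
tool_pos: [0.635, 0.22, 0.167]
tcp_rot: [0.144, 0.196, -0.679, 0.693]
force: [0.6, 0.3, -0.9]
grip_width: 0.718
```

servo_tool:
  delta_pos:
    - [0,-1,0]
    - [0,-2.5,0]
    - [0,-4.5,0]
    - [0,-6.5,0]
    - [0,-8.5,0]
    - [0,-10,0]
    - [0,-12,0]
    - [0,-12,0]
  twist:
    - [0,0,0]
    - [0,0,0]
    - [0,0,0]
    - [0,0,0]
    - [0,0,0]
    - [0,0,0]
    - [0,0,0]
    - [0,0,0]
  claw: [-1,-1,-1,-1,-1,-1,-1,-1]

```text
t: 8.07
tool_pos: [0.693, 0.2244, 0.2773]
tcp_rot: [0.142, 0.194, -0.68, 0.693]
force: [-0.6, -0.3, 2.3]
grip_width: 0.997
```

```bash
python3 st.py .99 .2;  python3 - <<'E'
from h import *
from cell import arm
import pickle
s=arm.read_camera("side");t=arm.read_camera("top")
pickle.dump((s,t),open("c1.pkl","wb"))
cv2.imwrite("pics/done.png",np.hstack([crop(s,210,150,100,100,4),crop(t,120,160,100,100,4)]))
o=pickle.load(open("c0.pkl","rb"))["side"]
print("plain toggle diff",np.abs(cv2.blur(s["color"],(3,3)).astype(int)-cv2.blur(o["color"],(3,3)))[215:240,262:292].max())
for w in(.86,.95,1.):
  for r in (.075,.087):
    b=np.sin(w-.5)*ex+np.cos(w-.5)*ez
    print(w,r,[((proj(s,H+q*b)[0]-[210,150])*4).round() for q in(r-.014,r,r+.014)])
E
```

```text
8.0667 [0.69295759 0.22440126 0.27726636] j [0.184 0.883 0.616 0.057 2.119 1.697] F [-0.63 -0.31  2.34] w 0.996667600032792
[0.68647639 0.22316436 0.26176057] [-0.13  1.68  0.07] [-0.1 -0.  -0.6]
plain toggle diff 40
0.86 0.075 [array([153.,  53.]), array([161.,  29.]), array([169.,   4.])]
0.86 0.087 [array([160.,  32.]), array([168.,   8.]), array([176., -17.])]
0.95 0.075 [array([162.,  55.]), array([172.,  31.]), array([182.,   7.])]
0.95 0.087 [array([170.,  35.]), array([180.,  11.]), array([190., -13.])]
1.0 0.075 [array([167.,  56.]), array([178.,  33.]), array([189.,  10.])]
1.0 0.087 [array([176.,  36.]), array([187.,  13.]), array([198., -11.])]
```

View pics/done.png

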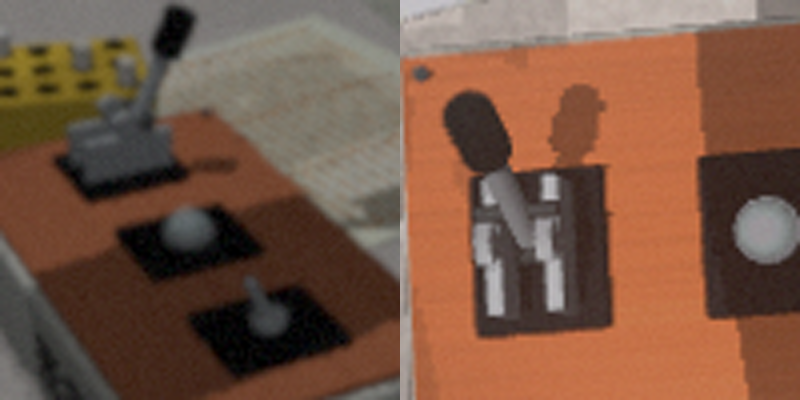

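The grip spans from (174,8) to (168,56) in the side crop, matching the home (0 mm) model at swing about 0.96. Plain toggle looks upright; I'll check its shift and then hand in.

```bash
python3 - <<'E'
from h import *;import pickle
from cell import arm
o=pickle.load(open("c0.pkl","rb"));s,t=pickle.load(open("c1.pkl","rb"))
for n,a,b,(x,y,w,h) in(("side",o["side"],s,(267,218,16,18)),("top",o["top"],t,(262,203,18,20))):
    k=cv2.resize(cv2.cvtColor(a["color"],7)[y:y+h,x:x+w],None,fx=4,fy=4,interpolation=2)
    I=cv2.resize(cv2.cvtColor(b["color"],7)[y-8:y+h+8,x-8:x+w+8],None,fx=4,fy=4,interpolation=2)
    m=cv2.minMaxLoc(cv2.matchTemplate(I,k,5));print(n,m[1],np.array(m[3])/4-8)
arm.finish_job();print(arm.sense()["t"])
E
```

```text
side 0.9217665791511536 [-0.25  0.25]
top 0.97416752576828 [0. 0.]
the job is handed in; nothing more can be done
the job is handed in; nothing more can be done
```

The power unit's locking toggle is now in the on notch, and the job is handed in at about 8 s of robot time. I gripped the black grip, pulled it about 12–13 mm straight out on the off side and swung it over while pulled. I let go at swing about 0.98, and it dropped home.

- **Locking toggle:** the last pictures put the grip at the home distance from the hinge (pull about 0) at swing about 0.96, which is in the on notch. This comes from the images; the toggle's joints were not read directly.
- **Plain toggle:** image matching shows a shift of no more than about 0.25 pixel in both views, so it has not moved. A raw brightness comparison of the same spot in the side view did differ; I put that down to the arm's shadow lying there.
- **Arm:** it is backed off about 11 cm along the bat with the jaws open, touching nothing. The highest force reading after any move was about 12 N.

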